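# Set the bench block in the corner stop

## Robot

A 6-joint arm with a two-finger parallel gripper is mounted at the origin on the work surface. World frame = base frame: x ahead of the robot, y to its left, z up, the work surface at z = 0. Lengths are in m, angles in rad, forces in N, time in s.
With the tool pointing down it reaches from about 0.225 to 0.875 m from the base axis. Payload 3.4 kg.
Tool frame: the origin (TCP) lies on the mounting face of the last link; the fingertips stand 173 mm ahead of it and the grasp point (between the pads) lies 155 mm ahead of it; z points along the fingers, y is the line along which they close (so a half turn about z gives the same grasp; the last joint's range is limited). The gripper opens to 85 mm and grips with 20 to 120 N. Pads are 22 mm wide; open, the fingers measure 114 mm over their backs; the gripper's body (76 mm by 85 mm) begins 54 mm behind the grasp point. The pads swing forward as they close: fully open they stand 13 mm farther back than shut.
Start: joints at [-1.434, 0.276, 1.505, -0, 1.361, -0.121], TCP at [0.147, -0.556, 0.405] pointing down, gripper open.
Joint ranges: [-2.89, 2.89], [-0.75, 2.08], [0.22, 2.7], [-1.18, 4.32], [0.11, 2.71], [-2.7, 2.7]. Speed limits (rad/s): [2.57, 2.57, 3.14, 3.14, 3.14, 3.14].

## Interface

Orientations are given as a unit quaternion [w, x, y, z].
In Python, from rig import manip gives the robot as it stands.
- The arm moves only by the tool carry_out, never from a script. Its arguments are lists of equal length, an entry for each row: "linear": the shift along the world's x, y, z each as a share of 500 mm, from -1 to 1, a list of three; "angular": the turn, a rotation vector about the world's x, y, z each as a share of 0.08 rad, from -1 to 1, a list of three; "hand": the opening, from 0 (shut) to 1 (fully open). In form: {"linear": [[x, y, z], ...], "angular": [[rx, ry, rz], ...], "hand": [hand, ...]}. A call has 1 to 8 rows; each row shifts and turns the commanded pose from where the row before left it; what a row does not reach is not made up. A row lasts 1/12 s, in which the tool goes at most 41.7 mm and 7.16 degrees, less where a joint would pass 70% of its speed; a pose out of reach is approached as far as the arm can. A call with a number of a shift or a turn outside -1 to 1 is refused whole. A call with a gripper value outside its range is refused whole. The fingers move at their own pace and stop on an object; "force" is the grip in N (left out, the last holds). Time passes only in rows, so rows that do not move let the fingers close. It gives the time, the measured TCP pose, the force, the opening and the grip force at its end, in the units of the state.
- manip.get_state(): the state, without advancing time (a new reading comes with each control period).
- manip.get_image(name): name is "scene" or "top" or "wrist"; returns the picture (480x640x3 uint8, red, green, blue); there is no depth.
- manip.camera_params(name): a dict with "fx", "fy", "cx", "cy" (pixels), "view" (4x4, takes a point from world to camera coordinates); the wrist camera has in their place "hand_eye" (4x4, takes a point from camera to tool coordinates, whose origin is the TCP and whose axes are the flange's). Camera axes: x right, y down, z forward; pixel columns grow to the right and rows downward; lengths in m; the calibration is good to about 2 mm. A picture is of the moment at which its call begins: read the wrist's pose just before it. camera_params takes no time and is no camera call.
- manip.sign_off(): hands the job in; it is judged then, once.
The state is a dict: "clock": time; "qpos": joint angles; "qd": joint speeds; "effort": joint torques, N m; "position": TCP position; "ee_rot": TCP orientation; "contact_force": force on the tool from outside, world axes, zero at the start; "moment": the same for the moment, N m; "width": finger opening in m; "gripper_force": force on a finger pad.
Only numpy, scipy, OpenCV 4.12 (cv2) and the standard library are available. Lean on these libraries where they do the work, as an engineer would, in place of code of your own. Each camera call takes 0.05 s, during which the arm holds its last target. There are 200 camera calls.

## Task

Push the rectangular steel bench block along the mat with your fingertips into the corner of the L-shaped bench stop, so that one long side lies flush against the long bar and one end is up against the short bar. Only push it: do not lift or tip it, and leave everything else on the bench where it is. Finish with the fingers clear of it.

Things in the scene. Friction and masses are not known exactly. Their poses are not given: they have to be found in the camera images.
- block: Bench block: a loose flat rectangular bright steel block with small dark holes in its top, 70 mm long (its x) by 45 mm wide (its y) by 24 mm high, 0.3 to 0.5 kg; slides on the blue rubber mat with a push of about 2 to 6 N. Origin: centre of its underside, z up. Both ends and both long sides are alike, so either way round will do.
- stop: Corner stop: plain aluminium L fixed on the mat, does not move. Origin: inside corner of the L at mat level (mat top at z = 0.002). The long bar's inner face runs 200 mm from the origin along its +x, the short bar's inner face 80 mm along its +y; bars 14 mm high, 14 mm thick, outside those faces. The block goes where x > 0 and y > 0: in place its centre is at x 35, y 22.5 mm.
- loupe: Bystander, leave alone: black eye loupe standing on the mat, 36 mm across the foot, 30 mm high. Origin: centre of its underside. It or the round anvil stands on the open side of the block's place, about 110 mm from the long bar; the other one stands past the free end of the long bar.
- anvil: Bystander, leave alone: round steel anvil, 42 mm across, 22 mm high. Origin: centre of its underside.
- tin: Bystander, leave alone: round brass parts tin behind the long bar, 70 mm across, 26 mm high. Origin: centre of its underside.
- watch: Bystander, leave alone: steel pocket watch lying face up, 44 mm across, 10 mm high, crown and bow towards its +x (to 35 mm). Origin: centre of its underside.
- bezel: Bystander, leave alone: flat steel ring, 44 mm across, 5 mm high. Origin: centre of its underside.
- driver: Bystander, leave alone: small screwdriver lying along its x, 130 mm long. Origin: about the middle, on the table.
Things that resemble listed ones, but are neither listed nor needed, are in the scene too. What is shaped like the block but green or red is not meant.

How it is judged:
By the outcome, as a careful person would: the job done as asked, in the order asked, and still so for the second after the job is handed in, with the robot touching nothing.
It also fails if it takes over 48 s, if anything falls off the work surface, if the arm or the gripper's body presses on something with over 40 N, if the wrist force passes 120 N, or if a joint passes its speed limit or range.

## Working session

There is one attempt and no reset: what is moved stays moved. The work goes in short steps, Python scripts to look and compute and a tool call to move; the robot and the scene stay as the last step left them, time stands still between calls to the robot, and variables do not carry over. Pictures are saved under pics/ and viewed, at most 11 in all, crops included, and the job is handed in when it is done.

Besides the shell and the picture viewer there is one more tool, called by a JSON object that holds its "op" and its "data", one argument or row to a line. carry_out: Moves the arm, as the interface text tells. Its arguments: {"type":"object","properties":{"linear":{"type":"array"},"angular":{"type":"array"},"hand":{"type":"array"},"force":{"type":"number"}},"required":["linear","angular","hand"]}

```bash
mkdir -p pics; ls; python3 - <<'E'
from rig import manip
import cv2
for n in("top","scene"):
    im=manip.get_image(n); cv2.imwrite(f"pics/{n}0.png",im[:,:,::-1])
    print(n,manip.camera_params(n))
print(manip.camera_params("wrist"));print(manip.get_state())
E
```

```text
pics
top {'fx': 538.5253162819633, 'fy': 538.5253162819633, 'cx': 317.0475989037777, 'cy': 247.23005403521896, 'view': array([[-7.59512000e-03, -9.99970620e-01,  1.03627789e-03,
         1.93700020e-02],
       [-9.98617404e-01,  7.53092828e-03, -5.20246570e-02,
         5.69657304e-01],
       [ 5.20153244e-02, -1.42997865e-03, -9.98645263e-01,
         1.24314507e+00],
       [ 0.00000000e+00,  0.00000000e+00,  0.00000000e+00,
         1.00000000e+00]])}
scene {'fx': 522.5208399634921, 'fy': 522.5208399634921, 'cx': 326.5159834824264, 'cy': 237.64993123570397, 'view': array([[ 0.39240038,  0.91977682,  0.00570531, -0.26372408],
       [ 0.72816394, -0.30685177, -0.61287786, -0.40389984],
       [-0.56196016,  0.24464791, -0.79015706,  1.39641301],
       [ 0.        ,  0.        ,  0.        ,  1.        ]])}
{'fx': 331.00534334954875, 'fy': 331.00534334954875, 'cx': 321.7023059958083, 'cy': 244.79219557538076, 'hand_eye': array([[-6.03520937e-04, -9.48294926e-01, -3.17389932e-01,
         8.14595084e-02],
       [ 9.99999736e-01, -7.00759307e-04,  1.92210627e-04,
        -3.259575
[... 171 characters left out ...]
0e+00]])}
{'clock': 0.1, 'qpos': array([-1.43400468e+00,  2.76534770e-01,  1.50603107e+00, -2.82333136e-06,
        1.36073323e+00, -1.20991776e-01]), 'qd': array([ 0.00114349, -0.00078555, -0.00206672, -0.00173063,  0.00050868,
       -0.00106742]), 'effort': array([ 3.51362587e-04, -4.17702556e+01, -2.46404260e+01, -2.69588882e-04,
        5.82995461e-03, -1.61296214e-05]), 'position': array([ 0.14656053, -0.55580045,  0.40391448]), 'ee_rot': array([-8.53168940e-04,  9.91704558e-01,  1.28535374e-01, -8.12054638e-06]), 'contact_force': array([-0.40903038, -0.00704851,  0.15097482]), 'moment': array([ 0.00199902,  0.00235372, -0.0455538 ]), 'gripper_force': 0.0, 'width': 0.08530293147110943}
```

View pics/top0.png

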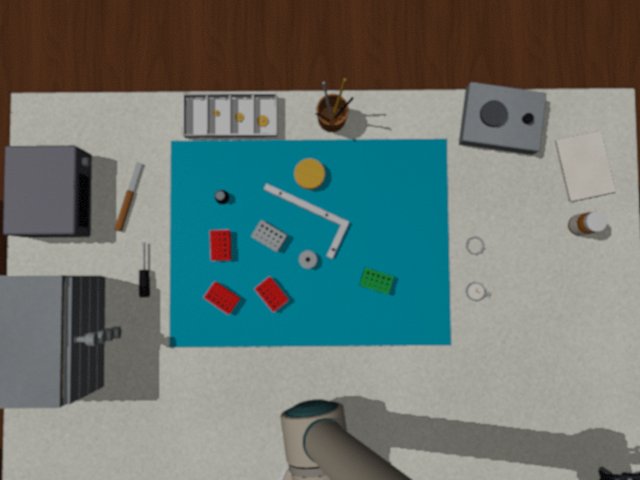

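View pics/scene0.png

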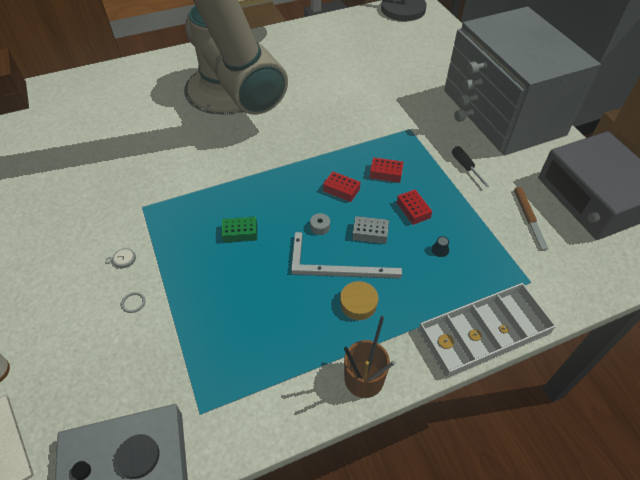

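The top view shows the block at (269,236), the stop's long bar from (266,186) to (348,222) and its short bar to (331,257), the anvil at (308,259), the loupe at (222,197) and the tin at (310,174). The scene view agrees: block (371,229), stop corner (298,270), anvil (320,223).

```bash
cat > h.py <<'E'
import numpy as np, cv2
from scipy.spatial.transform import Rotation as R
from rig import manip
def cam(name):
    p=manip.camera_params(name); K=(p["fx"],p["fy"],p["cx"],p["cy"])
    if name=="wrist":
        s=manip.get_state(); q=s["ee_rot"]; T=np.eye(4)
        T[:3,:3]=R.from_quat([q[1],q[2],q[3],q[0]]).as_matrix(); T[:3,3]=s["position"]
        return K,T@p["hand_eye"]
    return K,np.linalg.inv(p["view"])
def rays(c,px):
    K,T=c; px=np.atleast_2d(np.asarray(px,float))
    d=np.c_[(px[:,0]-K[2])/K[0],(px[:,1]-K[3])/K[1],np.ones(len(px))]@T[:3,:3].T
    return T[:3,3],d
def toplane(c,px,z):
    o,d=rays(c,px); return o+d*((z-o[2])/d[:,2])[:,None]
def project(c,P):
    K,T=c; q=(np.atleast_2d(P)-T[:3,3])@T[:3,:3]
    return np.c_[K[0]*q[:,0]/q[:,2]+K[2],K[1]*q[:,1]/q[:,2]+K[3]]
def meet(c1,p1,c2,p2):
    o1,d1=rays(c1,p1); o2,d2=rays(c2,p2); d1=d1[0];d2=d2[0]
    A=np.c_[d1,-d2]; t=np.linalg.lstsq(A,o2-o1,rcond=None)[0]
    a,b=o1+t[0]*d1,o2+t[1]*d2; return (a+b)/2,np.linalg.norm(a-b)
def grab(name,fn):
    c=cam(name); im=manip.get_image(name)[:,:,::-1].copy(); cv2.imwrite(fn,im); return c,im
def greys(im,amin=60,vmin=110,smax=60):
    hsv=cv2.cvtColor(im,cv2.COLOR_BGR2HSV)
    m=((hsv[:,:,1]<smax)&(hsv[:,:,2]>vmin)).astype(np.uint8)
    return m,[k for k in cv2.findContours(m,cv2.RETR_EXTERNAL,cv2.CHAIN_APPROX_NONE)[0] if cv2.contourArea(k)>amin]
E
python3 - <<'E'
from h import *
for n,box in(("top",(172,140,448,346)),("scene",(200,150,500,330))):
    im=cv2.imread(f"pics/{n}0.png"); c=cam(n)
    for k in greys(im,60,90)[1]:
        r=cv2.minAreaRect(k); x,y=r[0]
        if box[0]<x<box[2] and box[1]<y<box[3]:
            print(n,np.round(r[0],1),np.round(r[1],1),cv2.contourArea(k), np.round(toplane(c,cv2.boxPoints(r),.02)[:,:2],3).tolist())
            if n=="top" or 1:
                a=cv2.approxPolyDP(k,3,True)[:,0]; print("  poly",a.tolist(),np.round(toplane(c,a,.016)[:,:2],3).tolist())
E
```

```text
top [319.5 281. ] [396. 639.] 239580.0 [[0.964, 0.761], [0.953, -0.749], [0.036, -0.714], [0.047, 0.74]]
  poly [[634, 89], [522, 90], [470, 83], [463, 139], [539, 151], [534, 155], [460, 145], [465, 89], [343, 90], [341, 96], [346, 101], [353, 98], [347, 105], [345, 125], [335, 133], [320, 126], [316, 105], [326, 93], [337, 94], [339, 90], [11, 93], [4, 232], [72, 231], [73, 145], [93, 157], [92, 232], [88, 238], [7, 237], [7, 273], [0, 276], [2, 479], [372, 479], [315, 427], [306, 437], [308, 457], [302, 445], [305, 429], [314, 420], [334, 414], [286, 418], [281, 413], [311, 399], [341, 402], [348, 431], [411, 479], [598, 479], [600, 465], [615, 473], [639, 471], [639, 202]] [[0.94, -0.739], [0.939, -0.474], [0.957, -0.351], [0.823, -0.331], [0.793, -0.51], [0.783, -0.498], [0.809, -0.324], [0.943, -0.339], [0.942, -0.049], [0.928, -0.044], [0.916, -0.056], [0.923, -0.073], [0.906, -0.058], [0.858, -0.053], [0.839, -0.029], [0.856, 0.006], [0.907, 0.015], [0.935, -0.009], [0.933, -0.035], [0.942, -0.04], [0.941, 0.737], [0.611, 0.746], [0.612, 0.587], [0.815, 0.588], [0.786, 0.541]
[... 1969 characters left out ...]
, 0.062], [-0.039, 0.111], [-0.025, 0.144], [0.047, 0.152], [0.122, 0.11], [0.161, 0.038], [0.119, -0.071], [0.044, -0.118], [-0.021, -0.113], [-0.093, -0.054], [-0.22, -0.045], [-0.221, -0.49], [-0.089, -0.489], [-0.084, -0.557], [0.642, -0.585], [0.625, -0.568], [0.643, -0.572], [0.653, -0.585], [0.814, -0.592], [0.846, -0.518], [0.83, -0.515], [0.847, -0.515], [0.855, -0.497], [0.841, -0.497], [0.832, -0.481], [0.849, -0.464], [0.864, -0.475], [0.89, -0.414], [0.874, -0.433], [0.85, -0.435], [0.831, -0.418], [0.827, -0.389], [0.848, -0.367], [0.874, -0.365], [0.893, -0.382], [0.891, -0.412], [0.921, -0.342], [0.81, -0.323], [0.826, -0.319], [0.924, -0.335], [0.961, -0.247], [0.96, 0.506]]
```

```bash
sed -i 's/RETR_EXTERNAL/RETR_LIST/' h.py
python3 - <<'E'
from h import *
for n,box in(("top",(175,145,445,342)),("scene",(200,150,500,330))):
    im=cv2.imread(f"pics/{n}0.png"); c=cam(n)
    for k in greys(im,60,90,90)[1]:
        r=cv2.minAreaRect(k); x,y=r[0]
        if box[0]<x<box[2] and box[1]<y<box[3] and cv2.contourArea(k)<5000:
            a=cv2.approxPolyDP(k,2.5,True)[:,0]
            print(n,np.round(r[0],1),np.round(r[1],1),cv2.contourArea(k),"poly",a.tolist(),np.round(toplane(c,a,.02)[:,:2],3).tolist())
ct=cam("top");cs=cam("scene")
print("block",meet(ct,(269,236),cs,(371,224)))
print("corner",meet(ct,(348,222),cs,(293,274)))
print("anvil,loupe",toplane(ct,[(308,259),(222,197),(310,174)],.02))
E
```

```text
top [308. 259.] [18. 18.] 246.5 poly [[307, 250], [300, 254], [299, 262], [309, 268], [315, 265], [317, 258]] [[0.563, 0.038], [0.554, 0.055], [0.535, 0.057], [0.521, 0.034], [0.528, 0.02], [0.544, 0.015]]
top [268.8 235.3] [30.9 20.2] 576.5 poly [[261, 220], [251, 236], [277, 251], [286, 235]] [[0.634, 0.145], [0.597, 0.169], [0.561, 0.108], [0.599, 0.087]]
top [299.  220.7] [92.7 41.3] 822.5 poly [[265, 184], [265, 190], [340, 225], [326, 255], [332, 258], [348, 221]] [[0.719, 0.136], [0.704, 0.136], [0.621, -0.039], [0.551, -0.006], [0.544, -0.019], [0.63, -0.058]]
scene [484.1 328. ] [51.6  6.9] 285.5 poly [[472, 305], [500, 345], [499, 349], [493, 347], [469, 311]] [[0.836, 0.222], [0.924, 0.223], [0.93, 0.217], [0.922, 0.21], [0.845, 0.21]]
scene [347.3 255.7] [110.3  39.6] 928.5 poly [[295, 233], [292, 271], [401, 275], [401, 268], [301, 265], [301, 232]] [[0.551, -0.018], [0.636, -0.057], [0.726, 0.133], [0.712, 0.14], [0.63, -0.036], [0.553, -0.006]]
scene [370.6 226.3] [34.3 17.4] 541.0 poly [[355, 217], [353, 233], [386, 236], [388, 220]] [[0.56, 0.113], [0.597, 0.091], [0.63, 0.149], [0.594, 0.173]]
scene [320.  220.8] [20.3 15.3] 227.5 poly [[312, 216], [310, 222], [314, 227], [327, 226], [328, 230], [326, 215]] [[0.522, 0.031], [0.536, 0.021], [0.551, 0.023], [0.559, 0.049], [0.57, 0.047], [0.531, 0.059]]
scene [462.8 158.1] [30.  13.5] 345.0 poly [[455, 145], [460, 145], [475, 164], [472, 170], [466, 171], [450, 151]] [[0.45, 0.424], [0.455, 0.435], [0.523, 0.432], [0.537, 0.415], [0.534, 0.401], [0.463, 0.402]]
block (array([0.59673671, 0.12806922, 0.03111353]), np.float64(0.004988016721032589))
corner (array([ 0.63047299, -0.05644037,  0.00156325]), np.float64(0.0046950903830972925))
anvil,loupe [[0.54229105 0.0362962  0.02      ]
 [0.68874813 0.23631503 0.02      ]
 [0.74143842 0.03027191 0.02      ]]
```

{"op": "carry_out", "data": {
  "linear": [
    [0.0456, 0.0623, -0.01],
    [0.0456, 0.0623, -0.01],
    [0.0456, 0.0623, -0.01],
    [0.0456, 0.0623, -0.01],
    [0.0456, 0.0623, -0.01],
    [0.0456, 0.0623, -0.01],
    [0.0456, 0.0623, -0.01],
    [0.0456, 0.0623, -0.01]
  ],
  "angular": [
    [0, 0, -0.5],
    [0, 0, -0.5],
    [0, 0, -0.5],
    [0, 0, -0.5],
    [0, 0, -0.5],
    [0, 0, -0.5],
    [0, 0, -0.5],
    [0, 0, -0.5]
  ],
  "hand": [0.4, 0.4, 0.4, 0.4, 0.4, 0.4, 0.4, 0.4]
}}

```text
clock: 0.77
position: [0.3295, -0.305, 0.3643]
ee_rot: [-0.0, 0.999, -0.032, -0.0]
contact_force: [0.5, -0.4, 0.3]
width: 0.0341
gripper_force: 0.0
```

{"op": "carry_out", "data": {
  "linear": [
    [0.0456, 0.0623, -0.01],
    [0.0456, 0.0623, -0.01],
    [0.0456, 0.0623, -0.01],
    [0.0456, 0.0623, -0.01],
    [0.0456, 0.0623, -0.01],
    [0.0456, 0.0623, -0.01],
    [0.0456, 0.0623, -0.01],
    [0.0456, 0.0623, -0.01]
  ],
  "angular": [
    [0, 0, -0.5],
    [0, 0, -0.5],
    [0, 0, -0.5],
    [0, 0, -0.5],
    [0, 0, -0.5],
    [0, 0, -0.5],
    [0, 0, -0.5],
    [0, 0, -0.5]
  ],
  "hand": [0.4, 0.4, 0.4, 0.4, 0.4, 0.4, 0.4, 0.4]
}}

```text
clock: 1.43
position: [0.512, -0.0557, 0.3243]
ee_rot: [0.0, 0.982, -0.191, -0.0]
contact_force: [0.5, -1.4, 0.2]
width: 0.0346
gripper_force: 0.0
```

{"op": "carry_out", "data": {
  "linear": [
    [0.0456, 0.0623, -0.01],
    [0.0456, 0.0623, -0.01],
    [0.0456, 0.0623, -0.01],
    [0.0456, 0.0623, -0.01],
    [0, 0, 0],
    [0, 0, 0]
  ],
  "angular": [
    [0, 0, -0.5],
    [0, 0, -0.4],
    [0, 0, 0],
    [0, 0, 0],
    [0, 0, 0],
    [0, 0, 0]
  ],
  "hand": [0.4, 0.4, 0.4, 0.4, 0.4, 0.4]
}}

```text
clock: 1.93
position: [0.6031, 0.0687, 0.3034]
ee_rot: [0.0, 0.975, -0.224, -0.001]
contact_force: [-0.6, -0.1, -0.2]
width: 0.034
gripper_force: 0.0
```

```bash
python3 - <<'E'
from h import *
s=manip.get_state(); print(s["clock"],s["position"],s["ee_rot"],s["qpos"],s["width"],s["contact_force"])
c,im=grab("wrist","pics/w1.png"); np.save("w1.npy",c[1])
for k in greys(im,200,90,90)[1]:
    r=cv2.minAreaRect(k); a=cv2.approxPolyDP(k,4,True)[:,0]
    print(np.round(r[0]),np.round(r[1]),a.tolist()[:14],np.round(toplane(c,a,.02)[:14,:2],3).tolist())
E
```

```text
1.9333 [0.60312531 0.0686865  0.30344681] [ 3.44089407e-04  9.74698925e-01 -2.23519458e-01 -9.68872792e-04] [-1.10705700e-03  3.93816692e-01  1.58836751e+00 -2.61509935e-04
  1.16145074e+00  2.02064144e+00] 0.03397811147020231 [-0.62053773 -0.14446167 -0.16918886]
[453. 462.] [63. 23.] [[424, 446], [456, 478], [480, 479], [445, 438]] [[0.361, 0.071], [0.304, 0.056], [0.292, 0.034], [0.362, 0.048]]
[587. 425.] [108. 104.] [[535, 407], [626, 478], [639, 479], [639, 371]] [[0.361, -0.043], [0.225, -0.106], [0.218, -0.118], [0.361, -0.14]]
[ 48. 393.] [ 96. 172.] [[0, 307], [0, 478], [14, 479], [38, 462], [38, 454], [48, 447], [6, 400], [50, 441], [66, 439], [96, 415]] [[0.67, 0.343], [0.515, 0.487], [0.507, 0.475], [0.515, 0.436], [0.524, 0.428], [0.527, 0.413], [0.591, 0.409], [0.532, 0.406], [0.527, 0.389], [0.539, 0.343]]
[386. 286.] [47. 42.] [[380, 267], [359, 287], [361, 294], [372, 295], [376, 305], [390, 310], [405, 300], [409, 282], [400, 270]] [[0.561, 0.035], [0.552, 0.058], [0.546, 0.059], [0.541, 0.051], [0.53, 0.052], [0.521, 0.043], [0.524, 0.028], [0.538, 0.019], [0.552, 0.022]]
[256. 277.] [87. 50.] [[215, 249], [216, 299], [268, 303], [272, 291], [287, 292], [287, 304], [298, 304], [301, 257]] [[0.634, 0.149], [0.595, 0.172], [0.573, 0.134], [0.581, 0.126], [0.575, 0.115], [0.565, 0.12], [0.561, 0.112], [0.598, 0.09]]
[ 65. 239.] [28. 22.] [[53, 231], [59, 248], [77, 247], [72, 230]] [[0.703, 0.256], [0.69, 0.262], [0.684, 0.248], [0.697, 0.242]]
[315. 196.] [119. 290.] [[445, 255], [459, 136], [170, 139], [174, 158], [432, 156], [436, 194], [424, 250]] [[0.548, -0.016], [0.631, -0.056], [0.721, 0.134], [0.708, 0.139], [0.626, -0.033], [0.598, -0.026], [0.56, -0.002]]
[34. 21.] [ 7. 85.] [[71, 0], [55, 3], [3, 37], [0, 46]] [[0.82, 0.143], [0.823, 0.153], [0.823, 0.197], [0.82, 0.202]]
```

View pics/w1.png

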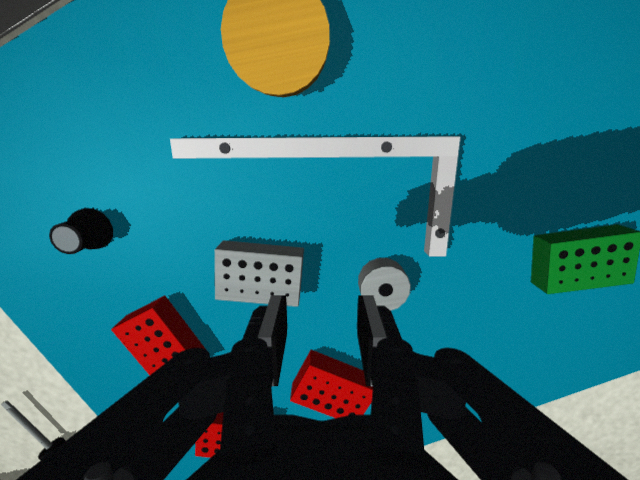

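The wrist view shows the block's top face at (215..301, 249..304), the long bar's inner edge along row ~157 from column 174 to 432, the short bar's inner edge at about (432,157)–(424,250), the anvil at (386,286), and red blocks near (155,335) and (333,385).

```bash
cat > m.py <<'E'
from h import *
im=cv2.imread("pics/w1.png"); K=cam("wrist")[0]; c=(K,np.load("w1.npy")); ct=cam("top"); cs=cam("scene")
B=[(215,248.5),(215.5,299.5),(298.5,304.5),(301.5,256.5)]
for a,b in zip(B,[(261,220),(251,236),(277,251),(286,235)]): print("hB",meet(c,a,ct,b))
print("h stop",meet(c,(432,156.5),cs,(301,265)),meet(c,(432,156.5),ct,(340,225)),meet(c,(174,158),ct,(265,190)))
m,_=greys(im,200,90,90)
lo=[(x,150+np.where(np.all([m[150:175,x]==0],0))[0][0]-.5) for x in range(185,425,4)]
L=toplane(c,lo,.016)[:,:2]
vx,vy,x0,y0=cv2.fitLine(L.astype(np.float32),cv2.DIST_HUBER,0,.01,.01).ravel()
u=np.array([vx,vy]); u*=np.sign(u[1]); v=np.array([-u[1],u[0]])
print("long resid",np.abs((L-[x0,y0])@v).max(),"ang",np.degrees(np.arctan2(u[1],u[0])))
# short bar inner top edge
p=toplane(c,[(432,157),(424,250)],.016)[:,:2]; uc=np.mean([(q-[x0,y0])@u for q in p]); print("short u",[(q-[x0,y0])@u for q in p])
o=np.array([x0,y0])+u*((p[0]-[x0,y0])@u); np.savez("stop.npz",o=o,u=u,v=v); print("o",o,u)
S=lambda P:np.round(np.c_[(P[:,:2]-o)@u,(P[:,:2]-o)@v]*1000,1)
print("free end",S(toplane(c,[(174,158),(445,255),(424,250)],.016)).tolist())
b=S(toplane(c,B,.026)); print("block",b.tolist(),b.mean(0)); d=b[0]-b[3]; print(np.degrees(np.arctan2(d[1],d[0])),np.linalg.norm(d))
print("block top cam",S(toplane(ct,[(261,220),(251,236),(277,251),(286,235)],.026)).tolist())
print("anvil",S(toplane(c,[(386,286)],.024)))
for n,cc,i in(("w",c,im),("t",ct,cv2.imread("pics/top0.png")),("s",cs,cv2.imread("pics/scene0.png"))):
    h=cv2.cvtColor(i,cv2.COLOR_BGR2HSV); r=((h[:,:,1]>150)&((h[:,:,0]<6)|(h[:,:,0]>174))&(h[:,:,2]>110)).astype(np.uint8)
    for k in cv2.findContours(r,cv2.RETR_EXTERNAL,cv2.CHAIN_APPROX_NONE)[0]:
        if cv2.contourArea(k)>150: print(n,"red",S(toplane(cc,cv2.boxPoints(cv2.minAreaRect(k)),.026)).tolist())
E
python3 m.py
```

```text
hB (array([0.63451413, 0.14548096, 0.02567845]), np.float64(0.002514126408663305))
hB (array([0.59687353, 0.16828777, 0.02722038]), np.float64(0.0014759792657008661))
hB (array([0.56170747, 0.10893979, 0.02481579]), np.float64(0.0022870083288018387))
hB (array([0.59865917, 0.08773487, 0.02341799]), np.float64(0.001676977193088634))
h stop (array([ 0.62498822, -0.03471978,  0.01349992]), np.float64(0.0005331697773465413)) (array([ 6.22462501e-01, -3.91617164e-02, -3.02554206e-04]), np.float64(0.001452791036071378)) (array([0.70532823, 0.13532434, 0.02732016]), np.float64(0.00401715458701878))
long resid 0.005882468928917104 ang 64.54553
short u [np.float64(-0.07312021191585037), np.float64(-0.07387375840417892)]
o [ 0.62555534 -0.03442302] [0.42979366 0.90292716]
free end [[193.6, -0.0], [-18.5, 79.2], [-0.8, 74.7]]
block [[167.3, 68.6], [171.9, 113.4], [103.1, 118.7], [99.4, 75.9]] [135.425  94.15 ]
-6.136358978842153 68.29128787773739
block top cam [[165.1, 69.8], [170.2, 113.3], [100.8, 119.3], [97.7, 76.9]]
anvil [[ 30.4 103.2]]
w red [[212.8, 286.2], [203.1, 242.9], [180.2, 246.9], [189.0, 290.5]]
w red [[114.2, 218.9], [99.5, 176.9], [35.0, 207.9], [47.2, 252.8]]
w red [[264.5, 140.7], [228.9, 114.2], [204.4, 161.6], [241.2, 191.2]]
t red [[208.3, 286.3], [201.3, 243.2], [133.6, 254.5], [140.8, 297.4]]
t red [[110.5, 219.1], [91.1, 179.8], [30.0, 209.8], [49.4, 248.9]]
t red [[231.1, 200.6], [260.2, 139.9], [222.4, 122.3], [193.4, 183.0]]
s red [[195.7, 180.5], [228.6, 213.9], [264.3, 142.1], [232.1, 111.2]]
s red [[34.9, 209.3], [45.7, 252.8], [113.8, 217.7], [101.7, 175.8]]
s red [[137.8, 255.3], [142.7, 297.4], [211.0, 285.8], [204.7, 244.3]]
```

{"op": "carry_out", "data": {
  "linear": [
    [-0.0315, 0.0539, 0],
    [-0.0315, 0.0539, 0],
    [-0.0315, 0.0539, 0],
    [0, 0, -0.0567],
    [0, 0, -0.0567],
    [0, 0, -0.0567],
    [0, 0, -0.0567],
    [0, 0, 0]
  ],
  "angular": [
    [0, 0, 0.08],
    [0, 0, 0],
    [0, 0, 0],
    [0, 0, 0],
    [0, 0, 0],
    [0, 0, 0],
    [0, 0, 0],
    [0, 0, 0]
  ],
  "hand": [0.4, 0.4, 0.4, 0.4, 0.4, 0.4, 0.4, 0.4]
}}

```text
clock: 2.65
position: [0.5521, 0.146, 0.187]
ee_rot: [0.002, 0.975, -0.223, -0.005]
contact_force: [-1.6, 0.6, -0.2]
width: 0.034
gripper_force: 0.0
```

{"op": "carry_out", "data": {
  "linear": [
    [0, 0, -0.008],
    [0, 0, -0.008],
    [0, 0, -0.008],
    [0, 0, -0.008],
    [0, 0, 0]
  ],
  "angular": [
    [0, 0, 0],
    [0, 0, 0],
    [0, 0, 0],
    [0, 0, 0],
    [0, 0, 0]
  ],
  "hand": [0.4, 0.4, 0.4, 0.4, 0.4]
}}

```text
clock: 3.07
position: [0.5554, 0.1477, 0.1757]
ee_rot: [-0.0, 0.975, -0.222, 0.0]
contact_force: [0.4, 0.2, -0.3]
width: 0.034
gripper_force: 0.0
```

```bash
cat > st.py <<'E'
from h import *
import sys
z=np.load("stop.npz"); s=manip.get_state(); p=s["position"]; r=p[:2]-z["o"]; f=s["contact_force"]
print("t",s["clock"],"u,v,z mm",r@z["u"]*1e3,r@z["v"]*1e3,p[2]*1e3,"F u,v,z",f[:2]@z["u"],f[:2]@z["v"],f[2],"w",s["width"])
if len(sys.argv)>1:
    c,im=grab(sys.argv[2] if len(sys.argv)>2 else "scene",sys.argv[1]+"f.png")
    if len(sys.argv)<=2: im=cv2.resize(im[170:330,220:460],None,fx=3,fy=3,interpolation=cv2.INTER_CUBIC)
    cv2.imwrite(sys.argv[1],im)
E
python3 st.py pics/s2.png
```

```text
t 3.0667 u,v,z mm 134.3038833057597 141.58239974329794 175.6818329244679 F u,v,z 0.37229703888573185 -0.277143979587104 -0.3128854420549606 w 0.03396525505339696
```

View pics/s2.png

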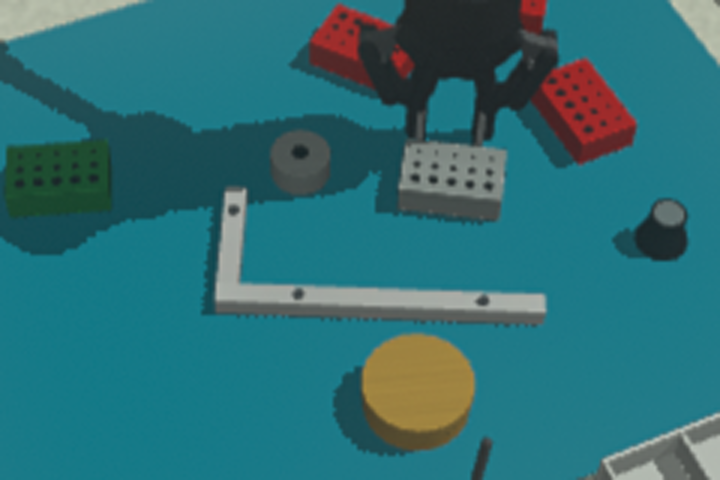

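The enlarged scene view shows both fingertips just behind the block's far long side (crop ~(415,125) and (480,125)), clear of the red blocks and the anvil.

{"op": "carry_out", "data": {
  "linear": [
    [0.01806, -0.0086, 0],
    [0.01806, -0.0086, 0],
    [0.01806, -0.0086, 0],
    [0.01806, -0.0086, 0],
    [0.01806, -0.0086, 0],
    [0.01806, -0.0086, 0],
    [0.01806, -0.0086, 0],
    [0, 0, 0]
  ],
  "angular": [
    [0, 0, 0],
    [0, 0, 0],
    [0, 0, 0],
    [0, 0, 0],
    [0, 0, 0],
    [0, 0, 0],
    [0, 0, 0],
    [0, 0, 0]
  ],
  "hand": [0.4, 0.4, 0.4, 0.4, 0.4, 0.4, 0.4, 0.4]
}}

```text
clock: 3.78
position: [0.6211, 0.1167, 0.1756]
ee_rot: [-0.0, 0.975, -0.222, 0.002]
contact_force: [1.0, 0.4, -0.1]
width: 0.0341
gripper_force: 0.0
```

```bash
python3 st.py pics/s3.png
```

```text
t 3.7833 u,v,z mm 134.50290510904304 68.99403902851155 175.63963431101857 F u,v,z 0.8385583303957153 -0.7458436792407418 -0.0847648065446034 w 0.03413366352318667
```

View pics/s3.png

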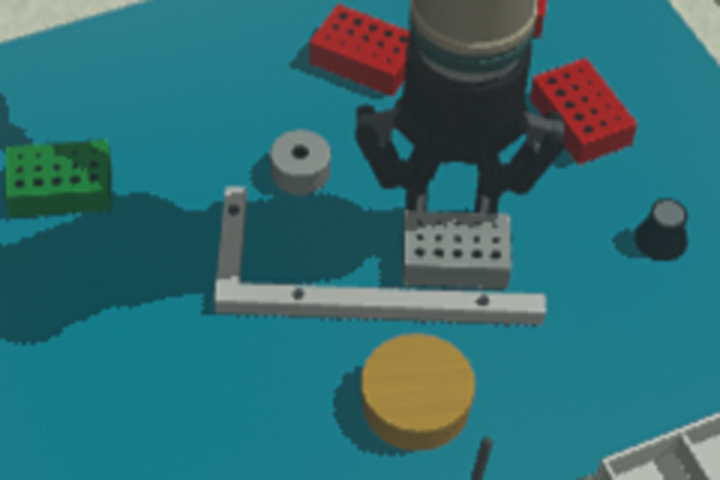

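The block has moved squarely, now parallel to the long bar with a small gap left (crop rows 285 to 290).

{"op": "carry_out", "data": {
  "linear": [
    [0.00903, -0.0043, 0],
    [0.00903, -0.0043, 0],
    [0.0018, -0.00086, 0],
    [0, 0, 0]
  ],
  "angular": [
    [0, 0, 0],
    [0, 0, 0],
    [0, 0, 0],
    [0, 0, 0]
  ],
  "hand": [0.4, 0.4, 0.4, 0.4]
}}

```text
clock: 4.17
position: [0.6285, 0.1129, 0.1752]
ee_rot: [0.0, 0.975, -0.222, -0.0]
contact_force: [-2.3, 1.0, 0.1]
width: 0.0343
gripper_force: 1.0
```

{"op": "carry_out", "data": {
  "linear": [
    [0.0036, -0.0017, 0],
    [0, 0, 0]
  ],
  "angular": [
    [0, 0, 0],
    [0, 0, 0]
  ],
  "hand": [0.4, 0.4]
}}

```text
clock: 4.33
position: [0.6301, 0.1122, 0.1752]
ee_rot: [0.0, 0.975, -0.222, -0.0]
contact_force: [-2.6, 0.2, 1.6]
width: 0.0343
gripper_force: 1.7
```

```bash
python3 st.py pics/s4.png
```

```text
t 4.3333 u,v,z mm 134.33042015559838 58.912467295567566 175.20033019811925 F u,v,z -0.9597051150416225 2.4697265882020503 1.5712715394171655 w 0.034277858088335326
```

{"op": "carry_out", "data": {
  "linear": [
    [0.0036, -0.0017, 0],
    [0, 0, 0]
  ],
  "angular": [
    [0, 0, 0],
    [0, 0, 0]
  ],
  "hand": [0.4, 0.4]
}}

```text
clock: 4.55
position: [0.6323, 0.1112, 0.1752]
ee_rot: [0.0, 0.975, -0.222, 0.0]
contact_force: [-2.0, 0.6, -0.2]
width: 0.034
gripper_force: 1.5
```

{"op": "carry_out", "data": {
  "linear": [
    [0.0036, -0.0017, 0],
    [0, 0, 0]
  ],
  "angular": [
    [0, 0, 0],
    [0, 0, 0]
  ],
  "hand": [0.4, 0.4]
}}

```text
clock: 4.72
position: [0.6334, 0.1107, 0.1752]
ee_rot: [0.0, 0.975, -0.222, -0.001]
contact_force: [-4.6, 3.3, 2.1]
width: 0.0344
gripper_force: 2.6
```

{"op": "carry_out", "data": {
  "linear": [
    [0.0027, -0.0013, 0],
    [0, 0, 0],
    [0, 0, 0]
  ],
  "angular": [
    [0, 0, 0],
    [0, 0, 0],
    [0, 0, 0]
  ],
  "hand": [0.4, 0.4, 0.4]
}}

```text
clock: 4.97
position: [0.6338, 0.1105, 0.1752]
ee_rot: [-0.0, 0.975, -0.222, -0.002]
contact_force: [-7.3, 4.0, 4.2]
width: 0.0343
gripper_force: 4.0
```

```bash
python3 st.py pics/s5.png
```

```text
t 4.9667 u,v,z mm 134.40195213287274 54.891762498441175 175.20278606779002 F u,v,z 0.4566569103811413 8.297442944233408 4.202467683287658 w 0.03426638694127318
```

View pics/s5.png

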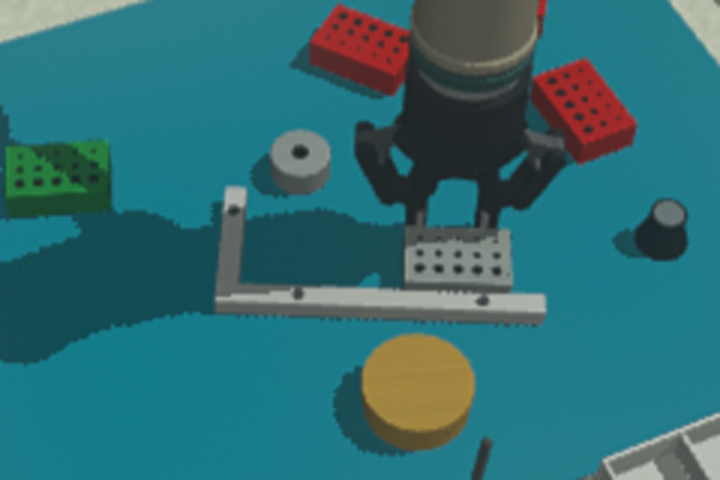

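The block now lies flush along the long bar and the force is rising without motion. Next I back off, lift, shut the fingers and go to its free end.

{"op": "carry_out", "data": {
  "linear": [
    [-0.0452, 0.0215, 0],
    [0, 0, 0.07],
    [0, 0, 0.07],
    [0.0535, 0.0223, 0],
    [0.0535, 0.0223, 0],
    [0.0535, 0.0223, 0],
    [0, 0, 0],
    [0, 0, 0]
  ],
  "angular": [
    [0, 0, 0],
    [0, 0, 0],
    [0, 0, 0],
    [0, 0, 0],
    [0, 0, 0],
    [0, 0, 0],
    [0, 0, 0],
    [0, 0, 0]
  ],
  "hand": [0.4, 0.4, 0, 0, 0, 0, 0, 0]
}}

```text
clock: 5.68
position: [0.6948, 0.1541, 0.2452]
ee_rot: [-0.0, 0.975, -0.222, 0.002]
contact_force: [-0.5, -0.1, 0.8]
width: 0.0002
gripper_force: 0.0
```

```bash
python3 st.py pics/w6.png wrist; python3 - <<'E'
from h import *
c=cam("wrist"); im=cv2.imread("pics/w6.png"); z=np.load("stop.npz")
S=lambda P:np.round(np.c_[(P[:,:2]-z["o"])@z["u"],(P[:,:2]-z["o"])@z["v"]]*1000,1)
for k in greys(im,300,90,90)[1]:
    a=cv2.approxPolyDP(k,4,True)[:,0]
    if len(a)<14: print(a.tolist(),S(toplane(c,a,.026)).tolist())
E
```

```text
t 5.6833 u,v,z mm 199.94372245666858 18.524480139043025 245.2154194848681 F u,v,z -0.27840280244661064 0.4515560646969575 0.7922678096980091 w 0.00022874963272993452
[[589, 372], [573, 362], [552, 365], [533, 381], [533, 398], [548, 408], [573, 405], [589, 389]] [[15.6, 94.0], [28.6, 85.7], [42.3, 88.1], [52.7, 101.4], [49.8, 116.1], [37.2, 125.1], [19.9, 122.5], [12.0, 108.4]]
[[186, 327], [191, 345], [202, 348], [214, 341], [207, 324]] [[287.8, 57.1], [286.3, 70.9], [279.3, 73.3], [270.7, 67.9], [273.9, 55.0]]
[[0, 281], [0, 425], [31, 478], [37, 479], [55, 453], [115, 416]] [[398.8, 23.8], [434.6, 138.7], [426.9, 192.0], [422.6, 193.2], [401.5, 166.1], [349.0, 130.8]]
[[626, 251], [599, 333], [613, 347], [634, 346], [639, 324], [634, 329], [625, 325], [631, 318], [639, 321], [639, 258]] [[15.5, 5.7], [16.8, 63.0], [4.6, 73.8], [-9.2, 73.1], [-7.5, 56.3], [-5.3, 60.0], [1.4, 57.0], [-1.0, 51.8], [-6.8, 54.1], [6.3, 10.3]]
[[330, 217], [331, 240], [639, 239], [638, 218]] [[194.2, -16.1], [193.5, -2.0], [9.9, -1.8], [14.3, -14.7]]
[[328, 0], [280, 0], [283, 11], [266, 21], [280, 14], [276, 20], [14, 165], [0, 177], [0, 185]] [[195.6, -123.0], [218.6, -123.1], [217.4, -118.5], [225.8, -114.4], [218.9, -117.3], [220.9, -114.8], [369.3, -46.3], [379.0, -39.8], [380.4, -35.4]]
```

View pics/w6.png

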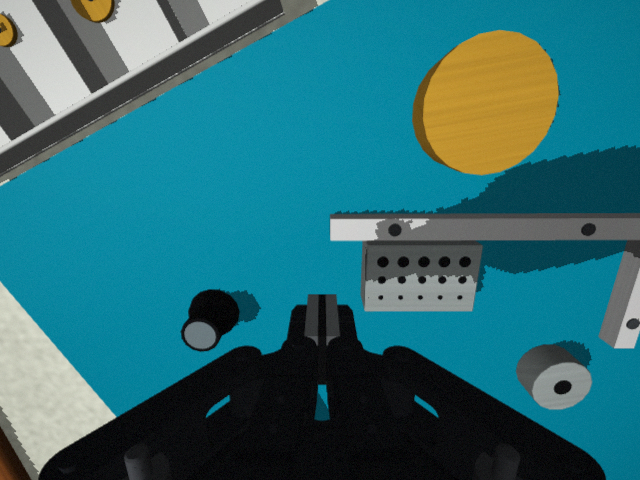

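The wrist view shows the block against the long bar (its top spans (365..484, 241..311)), with the shut fingers to its left at (322,300), clear of the loupe at (210,320).

{"op": "carry_out", "data": {
  "linear": [
    [-0.0054, 0.0026, 0],
    [0, 0, -0.055],
    [0, 0, -0.055],
    [0, 0, -0.01],
    [0, 0, -0.006],
    [0, 0, 0]
  ],
  "angular": [
    [0, 0, 0],
    [0, 0, 0],
    [0, 0, 0],
    [0, 0, 0],
    [0, 0, 0],
    [0, 0, 0]
  ],
  "hand": [0, 0, 0, 0, 0, 0]
}}

```text
clock: 6.23
position: [0.6898, 0.1551, 0.1824]
ee_rot: [0.0, 0.975, -0.222, -0.0]
contact_force: [-0.4, -0.0, 1.0]
width: -0.0
gripper_force: 0.0
```

```bash
python3 st.py
```

```text
t 6.2333 u,v,z mm 198.70477228572418 23.42675227159848 182.3709819017923 F u,v,z -0.22788395936654246 0.3893173796711195 1.0376486933619389 w -4.3215879707591514e-05
```

{"op": "carry_out", "data": {
  "linear": [
    [-0.008, -0.0183, 0],
    [-0.008, -0.0183, 0],
    [-0.008, -0.0183, 0],
    [-0.008, -0.0183, 0],
    [-0.008, -0.0183, 0],
    [-0.008, -0.0183, 0],
    [-0.008, -0.0183, 0],
    [0, 0, 0]
  ],
  "angular": [
    [0, 0, 0],
    [0, 0, 0],
    [0, 0, 0],
    [0, 0, 0],
    [0, 0, 0],
    [0, 0, 0],
    [0, 0, 0],
    [0, 0, 0]
  ],
  "hand": [0, 0, 0, 0, 0, 0, 0, 0]
}}

```text
clock: 6.9
position: [0.6612, 0.0896, 0.1837]
ee_rot: [0.0, 0.975, -0.223, 0.0]
contact_force: [0.2, 1.0, 0.7]
width: -0.0001
gripper_force: 0.1
```

```bash
python3 st.py pics/s7.png
```

```text
t 6.9 u,v,z mm 127.3095600535418 21.156991470321366 183.65239694632177 F u,v,z 1.0090644588534277 0.3087822288080633 0.7183709148415982 w -0.00014934824928755422
```

View pics/s7.png

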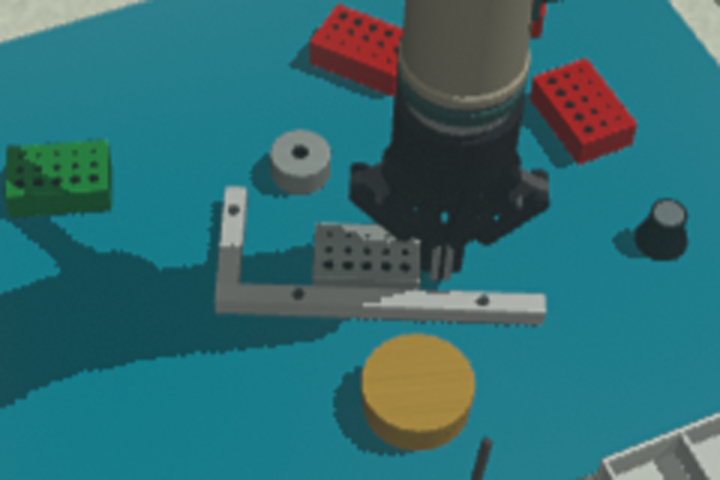

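The block is sliding along the long bar, staying flush, with about 45 mm left to the short bar (crop columns 240 to 315).

{"op": "carry_out", "data": {
  "linear": [
    [-0.0077, -0.0163, 0],
    [-0.0077, -0.0163, 0],
    [-0.0077, -0.0163, 0],
    [-0.0077, -0.0163, 0],
    [0, 0, 0]
  ],
  "angular": [
    [0, 0, 0],
    [0, 0, 0],
    [0, 0, 0],
    [0, 0, 0],
    [0, 0, 0]
  ],
  "hand": [0, 0, 0, 0, 0]
}}

```text
clock: 7.37
position: [0.6464, 0.0574, 0.1828]
ee_rot: [0.0, 0.975, -0.222, 0.0]
contact_force: [0.0, 0.4, 0.3]
width: 0.0005
gripper_force: 0.0
```

{"op": "carry_out", "data": {
  "linear": [
    [-0.0026, -0.0054, 0],
    [-0.0017, -0.0036, 0],
    [0, 0, 0]
  ],
  "angular": [
    [0, 0, 0],
    [0, 0, 0],
    [0, 0, 0]
  ],
  "hand": [0, 0, 0]
}}

```text
clock: 7.62
position: [0.645, 0.0543, 0.1828]
ee_rot: [-0.0, 0.975, -0.222, 0.001]
contact_force: [0.1, 2.8, 3.2]
width: -0.0001
gripper_force: 1.7
```

```bash
python3 st.py pics/s8.png
```

```text
t 7.6167 u,v,z mm 88.47068061577289 20.562536087490905 182.75093694576407 F u,v,z 2.632328212469116 1.0933178615740027 3.1780850117527217 w -9.54464270391864e-05
```

View pics/s8.png

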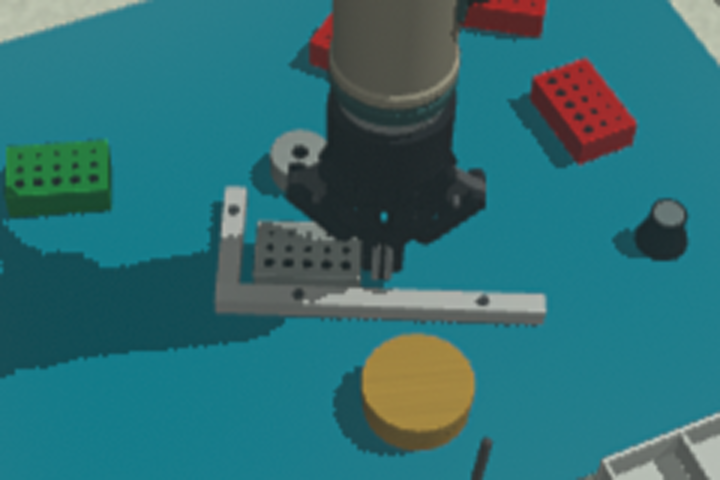

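About 8 mm remains (crop columns 241 to 255).

{"op": "carry_out", "data": {
  "linear": [
    [-0.0017, -0.0036, 0],
    [-0.0017, -0.0036, 0],
    [0, 0, 0]
  ],
  "angular": [
    [0, 0, 0],
    [0, 0, 0],
    [0, 0, 0]
  ],
  "hand": [0, 0, 0]
}}

```text
clock: 7.92
position: [0.6433, 0.0509, 0.1827]
ee_rot: [-0.0, 0.975, -0.222, 0.001]
contact_force: [1.2, 3.1, 3.7]
width: 0.0001
gripper_force: 2.2
```

{"op": "carry_out", "data": {
  "linear": [
    [-0.0017, -0.0036, 0],
    [0, 0, 0],
    [0, 0, 0]
  ],
  "angular": [
    [0, 0, 0],
    [0, 0, 0],
    [0, 0, 0]
  ],
  "hand": [0, 0, 0]
}}

```text
clock: 8.17
position: [0.6425, 0.049, 0.1827]
ee_rot: [-0.0, 0.975, -0.222, 0.001]
contact_force: [1.4, 5.2, 3.8]
width: 0.0001
gripper_force: 2.5
```

{"op": "carry_out", "data": {
  "linear": [
    [-0.0017, -0.0036, 0],
    [0, 0, 0],
    [0, 0, 0]
  ],
  "angular": [
    [0, 0, 0],
    [0, 0, 0],
    [0, 0, 0]
  ],
  "hand": [0, 0, 0]
}}

```text
clock: 8.42
position: [0.6416, 0.0471, 0.1826]
ee_rot: [-0.0, 0.975, -0.222, 0.001]
contact_force: [1.8, 4.6, 4.8]
width: 0.0
gripper_force: 2.6
```

{"op": "carry_out", "data": {
  "linear": [
    [-0.0017, -0.0036, 0],
    [0, 0, 0],
    [0, 0, 0]
  ],
  "angular": [
    [0, 0, 0],
    [0, 0, 0],
    [0, 0, 0]
  ],
  "hand": [0, 0, 0]
}}

```text
clock: 8.67
position: [0.6407, 0.0452, 0.1826]
ee_rot: [-0.0, 0.975, -0.222, 0.0]
contact_force: [2.4, 4.5, 4.9]
width: 0.0001
gripper_force: 2.5
```

{"op": "carry_out", "data": {
  "linear": [
    [-0.0017, -0.0036, 0],
    [0, 0, 0],
    [0, 0, 0]
  ],
  "angular": [
    [0, 0, 0],
    [0, 0, 0],
    [0, 0, 0]
  ],
  "hand": [0, 0, 0]
}}

```text
clock: 8.92
position: [0.6403, 0.0446, 0.1826]
ee_rot: [-0.002, 0.975, -0.223, 0.001]
contact_force: [3.0, 9.0, 3.4]
width: 0.0001
gripper_force: 4.9
```

```bash
python3 st.py pics/s9.png; python3 - <<'E'
import cv2
a=cv2.imread("pics/s9.pngf.png")[215:285,270:370]; cv2.imwrite("pics/s9c.png",cv2.resize(a,None,fx=7,fy=7,interpolation=cv2.INTER_CUBIC))
E
```

```text
t 8.9167 u,v,z mm 77.73241302477606 20.628066719190436 182.6453130830662 F u,v,z 9.41656262276026 1.110981932814377 3.4153261269256885 w 9.548067096009684e-05
```

View pics/s9c.png

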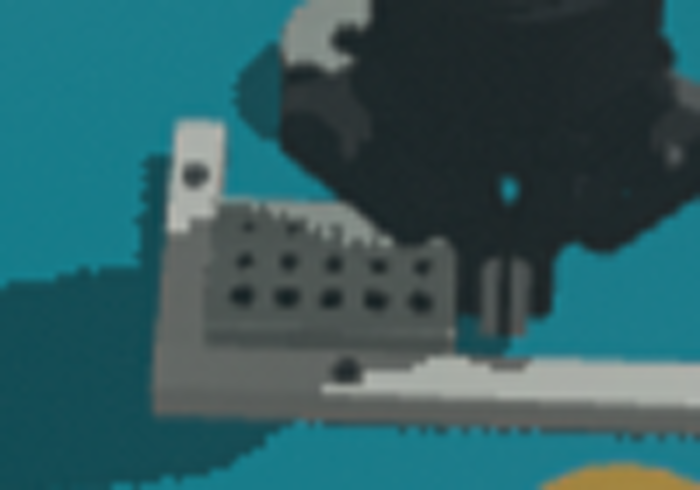

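The block's end sits against the short bar and force rises with motion stopped. One more nudge to seat it, then back off and look.

{"op": "carry_out", "data": {
  "linear": [
    [-0.0013, -0.0027, 0],
    [0, 0, 0],
    [0, 0, 0]
  ],
  "angular": [
    [0, 0, 0],
    [0, 0, 0],
    [0, 0, 0]
  ],
  "hand": [0, 0, 0]
}}

```text
clock: 9.22
position: [0.64, 0.0442, 0.1827]
ee_rot: [-0.003, 0.975, -0.223, 0.001]
contact_force: [3.9, 12.9, 2.4]
width: -0.0
gripper_force: 6.7
```

{"op": "carry_out", "data": {
  "linear": [
    [0.0086, 0.0181, 0],
    [0.0086, 0.0181, 0],
    [0.0086, 0.0181, 0],
    [0, 0, 0.07],
    [0, 0, 0.07],
    [0, 0, 0],
    [0, 0, 0]
  ],
  "angular": [
    [0, 0, 0],
    [0, 0, 0],
    [0, 0, 0],
    [0, 0, 0],
    [0, 0, 0],
    [0, 0, 0],
    [0, 0, 0]
  ],
  "hand": [0, 0, 0, 0, 0, 0, 0]
}}

```text
clock: 9.8
position: [0.6526, 0.0692, 0.2543]
ee_rot: [0.0, 0.975, -0.222, 0.002]
contact_force: [-0.8, -0.1, -1.2]
width: -0.0
gripper_force: 0.0
```

```bash
python3 st.py pics/w10.png wrist; python3 - <<'E'
import cv2
a=cv2.imread("pics/w10.png"); cv2.imwrite("pics/w10c.png",cv2.resize(a[200:370,320:620],None,fx=2.6,fy=2.6,interpolation=cv2.INTER_CUBIC))
E
```

```text
t 9.8 u,v,z mm 105.22470929297332 20.14050253290871 254.3459378343867 F u,v,z -0.43677219028221265 0.6577764540897748 -1.1718566694407342 w -2.946747274570941e-05
```

View pics/w10c.png

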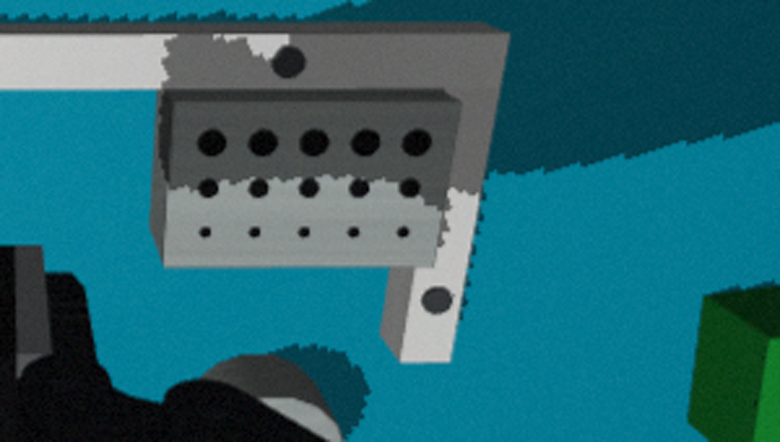

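The picture shows the block in the corner: its side is parallel to and touching the long bar (crop row ~90), its end is against the short bar, and the fingers are clear.

```bash
python3 -c "
from rig import manip
print(manip.sign_off())"
```

```text
the job is handed in; nothing more can be done
None
```

I pushed the block into the corner of the stop, with one long side flush on the long bar and one end against the short bar, and handed the job in at about 10 s with the fingers clear; the bystanders I could see in the last views had not moved.

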